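# Unlock the specimen transport case and hold up its shackle

### The arm

A 6-joint arm with a two-finger parallel gripper is mounted at the origin on the work surface. World frame = base frame: x ahead of the robot, y to its left, z up, the work surface at z = 0. Lengths are in m, angles in degrees, forces in N, time in s.
With the tool pointing down it reaches from about 0.3 to 0.75 m from the base axis. Payload 8.5 kg.
Tool frame: the origin (TCP) lies midway between the tips of the shut fingers; the grasp point (between the pads) lies 19 mm behind it; y points along the fingers, x is the direction in which the jaws open and shut, and the axes are right-handed (so a half turn about y gives the same grasp; the last joint's range is limited). The gripper opens to 85 mm and grips with 20 to 120 N. Pads are 22 mm wide; open, the fingers measure 114 mm over their backs; the gripper's body (76 mm by 85 mm) begins 54 mm behind the grasp point. The pads swing forward as they close: fully open they stand 13 mm farther back than shut.
Start: joints at [-76.278, 21.807, 74.336, -0, 83.858, -12.336], TCP at [0.242, -0.494, 0.196] pointing down, gripper open.
Joint ranges: [-178.18, 178.18], [-50.72, 133.34], [12.68, 142.11], [-81.47, 261.47], [9.98, 163.14], [-165.26, 165.26]. Speed limits (degrees/s): [136.94, 136.94, 180, 180, 180, 180].

### API

Orientations are given as a 3x3 rotation matrix whose columns are the frame's x, y, z axes.
In Python, from rig import env gives the robot as it stands.
- The arm moves only by the tool carry_out, never from a script. Its argument "plan" is a list of rows, each a list of 3 entries, a list of its own where there are three numbers: the shift along the tool's x, y, z in m, then the turn, a rotation vector about the tool's x, y, z in degrees, then the finger opening in m, from 0 to 0.0854. In form: [[[dx, dy, dz], [ax, ay, az], jaw], ...]. A call has 1 to 8 rows; each row shifts and turns the commanded pose from where the row before left it, along the tool's axes as they then stand; what a row does not reach is not made up. A row lasts 1/8 s, in which the tool goes at most 62.5 mm and 10.7 degrees, less where a joint would pass 70% of its speed; a pose out of reach is approached as far as the arm can. A call is refused whole if a number of a shift passes 0.0625 or a number of a turn 10.7, either way. A call with a gripper value outside its range is refused whole. The fingers move at their own pace and stop on an object; "force" is the grip in N (left out, the last holds). Time passes only in rows, so rows that do not move let the fingers close. It gives the time, the measured TCP pose, the force and the opening at its end, in the units of the state.
- env.observe(): the state, without advancing time (a new reading comes with each control period).
- env.get_image(name): name is "scene" or "top" or "wrist"; returns a dict with "image" (420x560x3 uint8, red, green, blue), "vfov" (degrees; the focal length in pixels is half the picture's height over the tangent of half this angle, whatever the lens; pixels are square), "cx", "cy" (the principal point, pixels), "rvec" (rotation vector, rad) and "tvec" (3), from world to camera coordinates, as OpenCV has them; the wrist camera has in their place "tool_from_camera" (4x4, takes a point from camera to tool coordinates, whose origin is the TCP and whose axes are the tool frame's). Camera axes: x right, y down, z forward; pixel columns grow to the right and rows downward; lengths in m; the calibration is good to about 2 mm. A picture is of the moment at which its call begins: read the wrist's pose just before it. There is no depth.
- env.close_job(): hands the job in, once; it reports no verdict.
Trained networks look in a picture, given as the dict that the camera call returned (one of the last four; its "shot" number tells which), for a name from the list of things; names that differ only in an ending like _2 or _b are one class to them, and where a whole thing is asked for, a point or a joint stands for the part that bears it (a point fixed in the world has none). Each returns a list of dicts, best first, with "conf" (0 to 1); they miss things now and then, are a little off and sometimes report something else, mostly with a low value. They report only what shows in the picture. A call takes as long as a camera call. They do not tell look-alikes from the thing itself.
- env.outline_of(target, picture): "mask" (420x560 bool, what is visible of it) and "pixel" ([row, column] in pixels, amid what is visible of it).
The state is a dict: "time_s": time; "q": joint angles; "qvel": joint speeds; "joint_efforts": joint torques, N m; "position": TCP position; "tool_rot": TCP orientation; "ft_force": force on the tool from outside, world axes, zero at the start; "wrist_torque": the same for the moment, N m; "grip_width": finger opening in m.
Only numpy, scipy, OpenCV 4.12 (cv2) and the standard library are available. Lean on these libraries where they do the work, as an engineer would, in place of code of your own. Each camera call takes 0.05 s, during which the arm holds its last target.

### The job

Open the lock of the metal transport case. First vent the case by pressing its spring plunger all the way down to the stop, keeping it there about a second and letting it come back up; then turn the lock's dial, click by click, to the click where the notch in its disc lies over the shackle's tooth, and leave it there while you pull the shackle straight up out of the lock. Finish while still holding the shackle up by its bow, legs down and still, with about 10 cm of air between the lock and the leg ends; leave the other things on the bench alone.

Things in the scene. Friction and masses are not known exactly. Their poses are not given: they have to be found in the camera images.
- case: Flat aluminium transport case, fixed to the bench, 220 (x) x 440 (y) x 80 mm high; origin at the centre of its underside. The lock and the vent are bolted on its top, 80 mm above the bench, one on its left half and one on its right half (which is which varies).
- lock: Grey lock housing, 100 (its x) x 170 (its y) x 40 mm high, fixed on the case; origin at the centre of its underside, z up. The vertical dial axis is at its (0, -35) mm. The shackle's legs stand in two holes 30 mm deep in its top, at its (0, 27) and (0, 72) mm.
- dial (a joint): Dial angle, rad, growing counterclockwise from above, range -1.2 to 2.7. Clicks (0.12 N m) every 0.524 rad, at 0, 0.524, 1.047...; it settles in the nearest when let go. Starts 2 to 4 clicks above 0, seldom balanced between two. At 0 the notch lies over the tooth and the shackle is free, else blocked. Disc: radius 45 mm, 16 to 22 mm above the housing top; notch 16 mm wide, 12 mm deep in the rim.
- dial_grip (a point): On the dial axis in its black grip bar: 46 mm long, 14 thick, standing 22 to 62 mm above the housing top; this point is 46 mm above the housing top. Its y axis turns with the dial and runs along the bar towards the notch (the end with a white line). At dial 0 it is parallel to the lock's y, notch to +y.
- shackle: Loose steel U of 9 mm round bar, 0.1 to 0.2 kg. Origin midway between the leg ends, z up along the legs; legs at y -22.5 and 22.5 mm. In the lock it sits at the lock's (0, 49.5, 10) mm, axes as the lock's. A tooth 8 mm wide, 35 to 43 mm above the leg ends, reaches 26 mm from the leg nearest the dial under its disc. Locked, it rises only 3 mm; at dial 0 it lifts straight out, free after 30 mm.
- shackle_bow (a point): Centre of the bow's straight bar (25 mm long along the shackle's y, 9 mm thick), 86 mm above the leg ends, 56 mm above the housing top in the lock. Grip here from above, closing across the bar.
- vent_plunger (a joint): Travel of the vent's spring plunger, m: 0 up, 0.012 fully down at its stop. It pushes back with 3 N at the top and 9 N at the stop and returns by itself when let go.
- vent_top (a point): Centre of the upper face of the plunger's flat round head, which is 36 mm across and 10 mm thick, 50 mm above the case's top when up; the steel boss under it is 48 mm across, its foot 68 mm.
- tube_rack: Bystander: loose clear rack of capped tubes, 75 x 150 x 100 mm, origin at the centre of its underside.
- canister: Bystander: loose grey can, 72 mm across, 150 mm tall, origin at the centre of its underside.
- pot: Bystander: loose capped specimen pot, 60 mm across, 70 mm tall, origin at the centre of its underside.
Not all that is in view belongs to the job. There is more than one size of the shackle; the job needs the smaller.

How it is judged (in metres and radians):
On the way, in this order (a step that is already met when the one before it is completed fails the run):
1. the vent plunger is pressed down to its stop and kept there (value of joint vent_plunger above 0.0105 m), for 0.4 s.
2. the plunger has come back up (value of joint vent_plunger below 0.003 m), for 0.05 s.
3. the dial rests in the click where its notch lies over the tooth (value of joint dial between -0.15 and 0.15 rad), for 0.3 s.
4. the shackle, held by the fingers, has been pulled clear of the lock (z of shackle in the frame of lock above 0.045 m and contact force between the fingers and shackle above 1 N), for 0.1 s.
At the end, for the whole second after the job is handed in: The fingers still hold the shackle (over 1 N), still (under 30 mm/s), legs within 0.4 rad of vertical, leg ends 60 mm or more above the lock housing top, touching neither lock nor case; dial within 0.2 rad of its open click (0); vent plunger up (within 3 mm) (z of shackle in the frame of lock above 0.1 m and angle between shackle's own z axis and vertical below 0.4 rad and contact force between the fingers and shackle above 1 N and contact force between shackle and lock below 0.1 N and contact force between shackle and case below 0.1 N and linear speed of shackle below 0.03 m/s and value of joint dial between -0.2 and 0.2 rad and value of joint vent_plunger below 0.003 m); the arm keeps its last pose, push and grip.
It fails at once if the tube rack is pushed away or knocked over (distance of tube_rack from where it was at the start of the episode above 0.03 m or angle between tube_rack's own z axis and vertical above 0.5 rad).
It fails at once if the canister is pushed away or knocked over (distance of canister from where it was at the start of the episode above 0.03 m or angle between canister's own z axis and vertical above 0.5 rad).
It fails at once if the pot is pushed away or knocked over (distance of pot from where it was at the start of the episode above 0.03 m or angle between pot's own z axis and vertical above 0.5 rad).
It also fails if it takes over 61 s, if anything falls off the work surface, if the arm or the gripper's body presses on something with over 40 N, if the wrist force passes 120 N, or if a joint passes its speed limit or range.

## Working session

There is one attempt and no reset: what is moved stays moved. The work goes in short steps, Python scripts to look and compute and a tool call to move; the robot and the scene stay as the last step left them, time stands still between calls to the robot, and variables do not carry over. Pictures are saved under pics/ and viewed, and the job is handed in when it is done.

Besides the shell and the picture viewer there is one more tool, called after "Call:" by a JSON object that holds its "method" and its "body". carry_out: Moves the arm, as the interface text tells. Its arguments: {"type":"object","properties":{"plan":{"type":"array","items":{"type":"array"}},"force":{"type":"number"}},"required":["plan"]}

```bash
ls; mkdir -p pics
cat > h.py <<'E'
import numpy as np, cv2
from rig import env
def shot(name,fn):
    p=env.get_image(name); cv2.imwrite('pics/'+fn,p['image'][:,:,::-1]); return p
def K(p):
    f=210/np.tan(np.radians(p['vfov'])/2); return f
def ray(p,rc,st=None):
    f=K(p); d=np.array([(rc[1]-p['cx'])/f,(rc[0]-p['cy'])/f,1.])
    if 'rvec' in p:
        R,_=cv2.Rodrigues(np.array(p['rvec'],float)); t=np.array(p['tvec'],float).ravel()
        return -R.T@t, R.T@d
    T=np.array(p['tool_from_camera']); Rw=np.array(st['tool_rot']); pw=np.array(st['position'])
    return pw+Rw@T[:3,3], Rw@T[:3,:3]@d
def atz(p,rc,z,st=None):
    o,d=ray(p,rc,st); return o+d*(z-o[2])/d[2]
def proj(p,X,st=None):
    f=K(p); X=np.array(X,float)
    if 'rvec' in p:
        R,_=cv2.Rodrigues(np.array(p['rvec'],float)); c=R@X+np.array(p['tvec'],float).ravel()
    else:
        T=np.array(p['tool_from_camera']); c=np.linalg.inv(T)@np.r_[np.array(st['tool_rot']).T@(X-np.array(st['position'])),1]
    return np.array([c[1]/c[2]*f+p['cy'],c[0]/c[2]*f+p['cx']])
E
python3 - <<'E'
from h import *
s=env.observe(); print({k:np.round(v,3).tolist() for k,v in s.items()})
for n in ['scene','top','wrist']:
    p=shot(n,n+'0.png'); print(n,{k:v for k,v in p.items() if k!='image'})
    for t in ['vent_top','dial_grip','shackle','shackle_bow','lock','tube_rack','canister','pot','case']:
        try:
            r=env.outline_of(t,p)
            print(t,[(np.round(x['conf'],2),np.round(x['pixel'],1).tolist(),int(x['mask'].sum())) for x in r])
        except Exception as e: print(t,e)
E
```

```text
pics
{'time_s': 0.0, 'q': [-76.279, 21.843, 74.385, 0.002, 83.859, -12.336], 'qvel': [-0.001, 0.073, -0.065, 0.06, -0.085, -0.017], 'joint_efforts': [-0.001, -44.846, -23.128, -0.0, 0.005, 0.0], 'position': [0.242, -0.494, 0.195], 'tool_rot': [[0.439, -0.0, 0.898], [-0.898, 0.001, 0.439], [-0.001, -1.0, 0.0]], 'ft_force': [0.223, -0.52, 0.721], 'wrist_torque': [0.021, 0.028, 0.024], 'grip_width': 0.085}
scene {'vfov': 52.289296205707366, 'cx': 284.2065477046624, 'cy': 206.0293499882527, 'rvec': array([ 1.1928048 ,  2.54159555, -0.75196188]), 'tvec': array([ 0.36044231, -0.28246855,  1.45025225]), 'shot': 1}
vent_top [(np.float64(0.67), [232.5, 321.8], 134), (np.float64(0.36), [145.3, 171.7], 1120)]
dial_grip [(np.float64(0.58), [165.9, 254.2], 726)]
shackle [(np.float64(0.51), [191.3, 374.5], 332)]
shackle_bow [(np.float64(0.54), [189.8, 370.8], 316), (np.float64(0.2), [232.6, 326.1], 156)]
lock [(np.float64(0.97), [182.8, 266.3], 2404)]
tube_rack [(np.float64(0.64), [304.0, 237.9], 2168)]
canister [(np.float64(0.86), [146.2, 168.7], 1126), (np.float64(0.21), [232.3, 324.3], 161)]
po
[... 607 characters left out ...]
]
canister [(np.float64(0.75), [208.7, 402.8], 620)]
pot [(np.float64(0.7), [207.6, 137.5], 294)]
case [(np.float64(0.65), [223.9, 261.4], 6797)]
wrist {'vfov': 70.1158504471684, 'cx': 282.18669930696507, 'cy': 214.393128601805, 'tool_from_camera': array([[ 9.99999703e-01, -2.36622581e-04, -7.32888829e-04,
         4.54686212e-04],
       [ 6.34178871e-04, -2.86927888e-01,  9.57951974e-01,
        -1.78428154e-01],
       [-4.36959313e-04, -9.57952155e-01, -2.86927653e-01,
         7.31207470e-02],
       [ 0.00000000e+00,  0.00000000e+00,  0.00000000e+00,
         1.00000000e+00]]), 'shot': 3}
vent_top []
dial_grip []
shackle []
shackle_bow []
lock []
tube_rack []
canister []
pot []
case []
```

View pics/scene0.png

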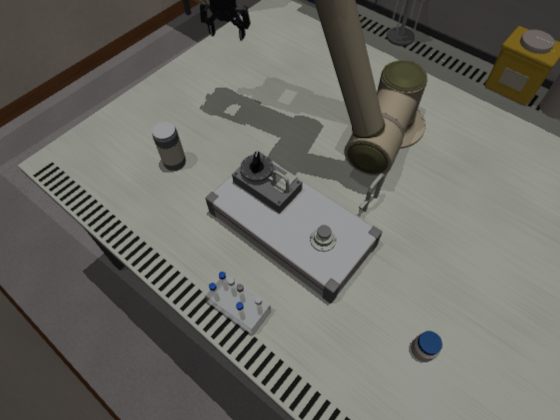

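View pics/top0.png

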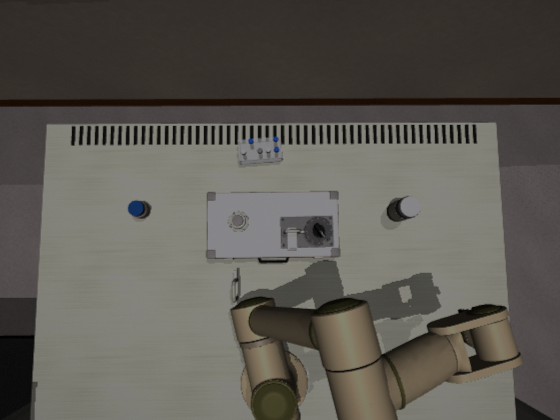

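View pics/wrist0.png

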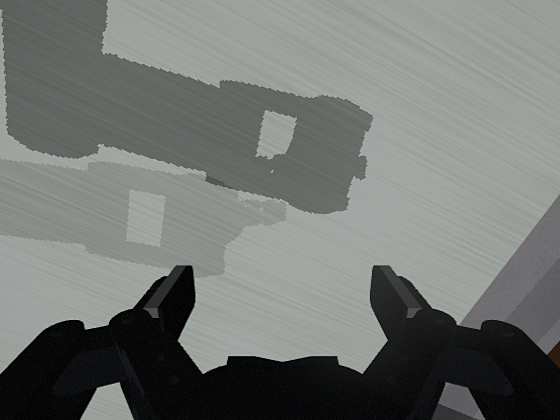

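The scene shows the lock on the case's right half: dial around top-view (232,320), shackle around (232,293). The vent is on the left half at top-view (220,238). A loose look-alike shackle lies at (285,237). The canister, pot and rack all stand off the case.

Run:
```python
from h import *
p=shot('top','top1.png')
im=p['image']; c=im[170:280,190:430]; cv2.imwrite('pics/top1z.png',cv2.resize(c,None,fx=3.3,fy=3.3,interpolation=cv2.INTER_CUBIC)[:,:,::-1])
for n,rc,z in [('vent',(220,238),.13),('grip',(231,319),.182),('bow',(231,293),.176),('can',(206,408),.15),('pot',(208,137),.07),('rack',(150,260),.1)]:
    print(n,np.round(atz(p,rc,z),3))
print('case corners',[np.round(atz(p,rc,.08),3).tolist() for rc in [(192,207),(192,338),(258,339),(258,207)]])
p=shot('scene','sc1.png')
im=p['image']; c=im[140:300,190:390]; cv2.imwrite('pics/sc1z.png',cv2.resize(c,None,fx=3.7,fy=3.7,interpolation=cv2.INTER_CUBIC)[:,:,::-1])
print(np.round(atz(p,(232,323),.13),3))
```

```text
vent [0.541 0.11  0.13 ]
grip [ 0.501 -0.144  0.182]
bow [ 0.501 -0.064  0.176]
can [ 0.581 -0.434  0.15 ]
pot [0.589 0.455 0.07 ]
rack [0.779 0.04  0.1  ]
case corners [[0.64, 0.219, 0.08], [0.638, -0.222, 0.08], [0.417, -0.221, 0.08], [0.42, 0.216, 0.08]]
[0.549 0.116 0.13 ]
```

View pics/top1z.png

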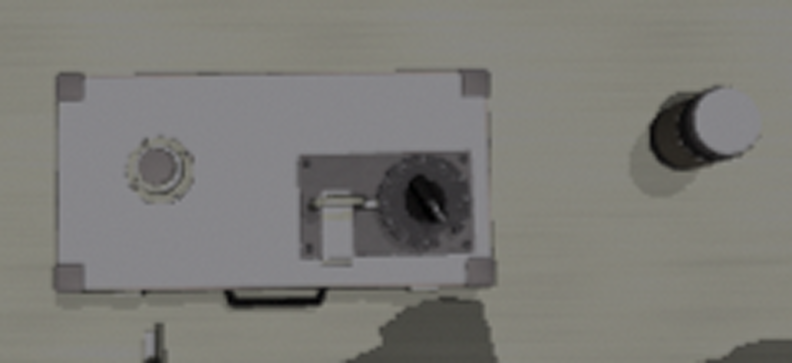

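View pics/sc1z.png

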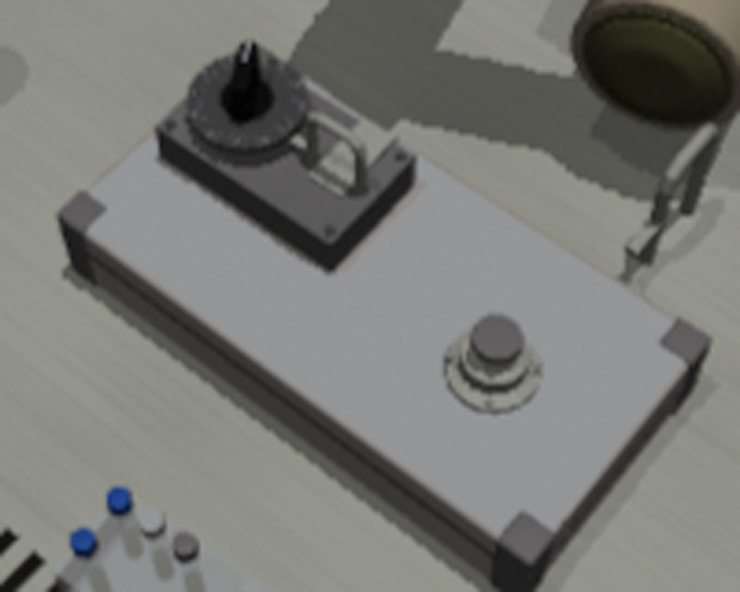

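Call:
{"method": "carry_out", "body": {"plan": [[[0, -0.02, 0], [0, -10.67, 0], 0.085], [[0, -0.02, 0], [0, -10.67, 0], 0.085], [[0, -0.02, 0], [0, -10.67, 0], 0.085], [[0, -0.02, 0], [0, -10.67, 0], 0.085], [[0, -0.02, 0], [0, -10.67, 0], 0.085], [[0, -0.02, 0], [0, -10.67, 0], 0.085], [[0, 0, 0], [0, 0, 0], 0.085]]}}

```text
time_s: 2.48
position: [0.2417, -0.4945, 0.3169]
tool_rot: [[1.0, 0.001, 0.0], [-0.0, -0.003, 1.0], [0.001, -1.0, -0.003]]
ft_force: [0.3, -0.0, -0.8]
grip_width: 0.0849
```

Call:
{"method": "carry_out", "body": {"plan": [[[0.032, 0, 0.052], [0, 0, 0], 0.085], [[0.032, 0, 0.052], [0, 0, 0], 0.085], [[0.032, 0, 0.052], [0, 0, 0], 0.085], [[0.032, 0, 0.052], [0, 0, 0], 0.085], [[0.032, 0, 0.052], [0, 0, 0], 0.085], [[0.032, 0, 0.052], [0, 0, 0], 0.085], [[0.032, 0, 0.052], [0, 0, 0], 0.085], [[0.032, 0, 0.052], [0, 0, 0], 0.085]]}}

```text
time_s: 3.48
position: [0.4975, -0.0757, 0.3148]
tool_rot: [[1.0, -0.001, 0.003], [-0.003, 0.0, 1.0], [-0.001, -1.0, 0.0]]
ft_force: [0.6, 0.0, -0.4]
grip_width: 0.0849
```

Call:
{"method": "carry_out", "body": {"plan": [[[0, 0, 0], [0, 0, 0], 0.085], [[0, 0, 0], [0, 0, 0], 0.085]]}}

```text
time_s: 3.72
position: [0.4967, -0.0779, 0.315]
tool_rot: [[1.0, -0.001, 0.001], [-0.001, 0.0, 1.0], [-0.001, -1.0, 0.0]]
ft_force: [0.0, -0.5, -0.9]
grip_width: 0.085
```

Run:
```python
from h import *
s=env.observe(); p=shot('wrist','w2.png'); print(s['time_s'],s['position'],s['q'])
np.savez('w2',im=p['image'])
for t in ['shackle_bow','dial_grip','lock']:
    print(t,[(round(x['conf'],2),np.round(x['pixel'],1).tolist(),int(x['mask'].sum())) for x in env.outline_of(t,p)])
```

```text
3.725 [ 0.49670034 -0.07788681  0.31498473] [-2.24175577e+01  1.36058682e+01  6.69658261e+01 -1.63256072e-02
  9.95095580e+01 -2.23713887e+01]
shackle_bow [(0.9, [7.4, 145.0], 1537), (0.89, [175.3, 291.0], 435)]
dial_grip [(0.81, [236.4, 289.4], 3797)]
lock [(0.71, [198.8, 289.1], 9764)]
```

View pics/w2.png

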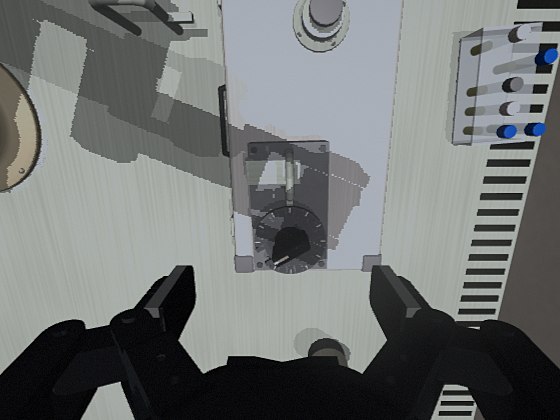

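Wrist view: up is +y, right is +x. The lock plate spans about (249..329, 141..272), the dial is at about (290,240) with the white line to the lower left, the shackle bow is at (291,175), and the vent is at (322,12).

Run:
```python
import numpy as np,cv2
im=np.load('w2.npz')['im'][:,:,::-1]
c=im[130:285,225:400]; c=np.clip(c.astype(float)*1.5,0,255).astype(np.uint8)
cv2.imwrite('pics/w2z.png',cv2.resize(c,None,fx=3.8,fy=3.8,interpolation=cv2.INTER_CUBIC))
```

```text
(no output)
```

View pics/w2z.png

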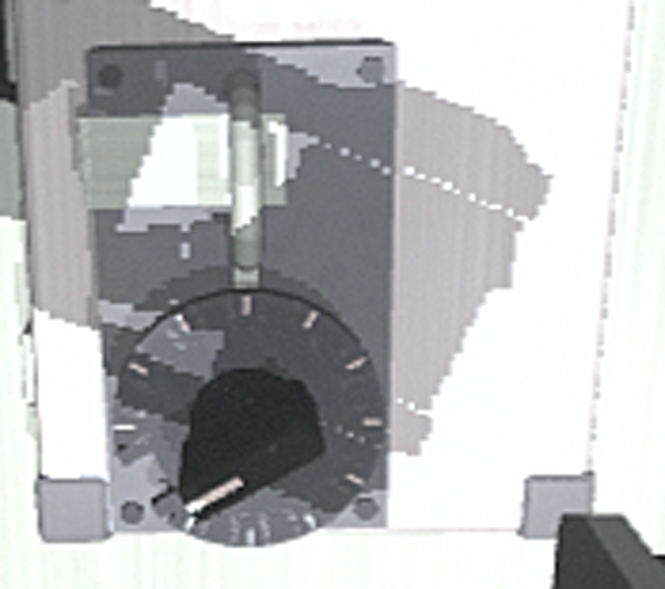

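Run:
```python
from h import *
s=env.observe(); p=env.get_image('wrist')
z=lambda x,y:(130+y/3.8,225+x/3.8)
A={k:atz(p,z(*v),h,s) for k,v,h in [('TL',(89,50),.12),('TR',(395,44),.12),('BR',(386,527),.12),('bowtop',(245,275),.1805),('bowfar',(241,80),.1805),('w1',(243,483),.182),('w2',(190,512),.182),('discL',(116,420),.142),('discR',(385,420),.142),('discTop',(248,290),.142),('discBot',(250,545),.142)]}
for k,v in A.items(): print(k,np.round(v,4))
d=A['TR']-A['TL']; print(np.degrees(np.arctan2(d[1],d[0])))
d=A['TR']-A['BR']; print(np.degrees(np.arctan2(-d[0],d[1])))
d=A['w2']-A['w1']; print(np.degrees(np.arctan2(d[1],d[0])))
print('vent',atz(p,(7,323),.13,s))
p=env.get_image('top')
t=lambda x,y:(170+y/3.3,190+x/3.3)
print('top vent',atz(p,t(160,165),.13))
a=atz(p,t(57,73),.08);b=atz(p,t(489,70),.08);c=atz(p,t(495,290),.08);print(a,b,c,np.degrees(np.arctan2((a-b)[0],(a-b)[1])))
```

```text
TL [ 0.4556 -0.0273  0.12  ]
TR [ 0.5536 -0.0256  0.12  ]
BR [ 0.5576 -0.1962  0.12  ]
bowtop [ 0.5046 -0.0863  0.1805]
bowfar [ 0.5032 -0.0319  0.1805]
w1 [ 0.5043 -0.1501  0.182 ]
w2 [ 0.4883 -0.1597  0.182 ]
discL [ 0.4629 -0.1457  0.142 ]
discR [ 0.5522 -0.1459  0.142 ]
discTop [ 0.5065 -0.1011  0.142 ]
discBot [ 0.5077 -0.1918  0.142 ]
0.9833653380625518
1.348105457832802
-149.1806577148085
vent [0.53997651 0.1126724  0.13      ]
top vent [0.5406945  0.10827177 0.13      ]
[0.63990477 0.21785614 0.08      ] [ 0.64085125 -0.22314121  0.08      ] [ 0.41725623 -0.22413173  0.08      ] -0.12296996642019316
```

Call:
{"method": "carry_out", "body": {"plan": [[[0.011, 0, 0.047], [0, 0, 0], 0.0], [[0.011, 0, 0.047], [0, 0, 0], 0.0], [[0.011, 0.02, 0.047], [0, 0, 0], 0.0], [[0.011, 0.03, 0.048], [0, 0, 0], 0.0], [[0, 0.05, 0], [0, 0, 0], 0.0], [[0, 0.04, 0], [0, 0, 0], 0.0], [[0, 0.02, 0], [0, 0, 0], 0.0], [[0, 0, 0], [0, 0, 0], 0.0]]}}

```text
time_s: 5.03
position: [0.5402, 0.1108, 0.1548]
tool_rot: [[1.0, -0.003, -0.0], [0.0, 0.0, 1.0], [-0.003, -1.0, 0.0]]
ft_force: [0.7, 0.7, -0.5]
grip_width: -0.0
```

Run:
```python
from h import *
s=env.observe(); p=shot('wrist','w3.png'); print(s['time_s'],s['position'],s['ft_force'],proj(p,(.541,.111,.13),s),proj(p,s['position'],s))
```

```text
5.025 [0.54019891 0.11083133 0.15475571] [ 0.66936927  0.73008177 -0.54708991] [230.04185856 283.09454265] [243.27346878 281.80580043]
```

View pics/w3.png

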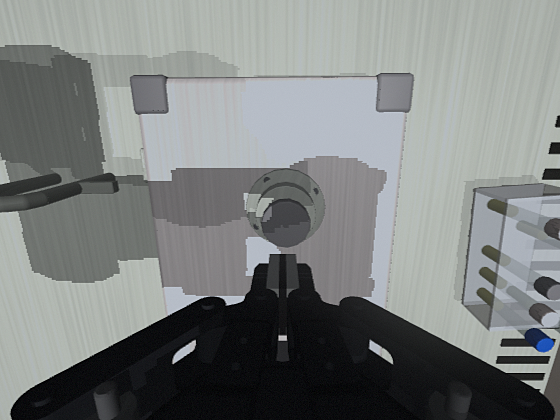

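The plunger head is centred at (287,222), a few mm further ahead than predicted. I'll correct for that and press.

Call:
{"method": "carry_out", "body": {"plan": [[[0.003, 0.008, 0.005], [0, 0, 0], 0.0], [[0, 0.01, 0], [0, 0, 0], 0.0], [[0, 0.007, 0], [0, 0, 0], 0.0], [[0, 0.005, 0], [0, 0, 0], 0.0], [[0, 0.004, 0], [0, 0, 0], 0.0], [[0, 0, 0], [0, 0, 0], 0.0]]}}

```text
time_s: 5.82
position: [0.5437, 0.1163, 0.1216]
tool_rot: [[1.0, -0.0, -0.001], [0.001, -0.0, 1.0], [-0.0, -1.0, -0.0]]
ft_force: [-0.5, -0.4, 0.5]
grip_width: -0.0001
```

Call:
{"method": "carry_out", "body": {"plan": [[[0, 0.003, 0], [0, 0, 0], 0.0], [[0, 0, 0], [0, 0, 0], 0.0]]}}

```text
time_s: 6.08
position: [0.5437, 0.1163, 0.1187]
tool_rot: [[1.0, -0.0, -0.001], [0.001, 0.0, 1.0], [-0.0, -1.0, 0.0]]
ft_force: [0.1, -0.8, 0.3]
grip_width: 0.0001
```

Run:
```python
from h import *
s=env.observe(); p=shot('wrist','w4.png'); print(s['time_s'],s['position'],s['ft_force'])
p=shot('scene','s4.png'); cv2.imwrite('pics/s4z.png',cv2.resize(p['image'][180:290,270:390],None,fx=5,fy=5)[:,:,::-1])
```

```text
6.075 [0.54370741 0.11633153 0.1187126 ] [ 0.06612321 -0.78222769  0.31573627]
```

View pics/w4.png

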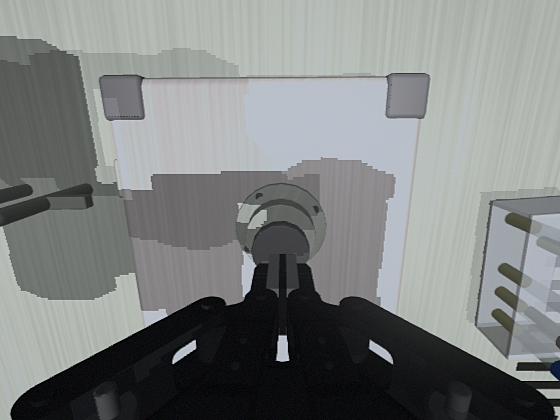

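View pics/s4z.png

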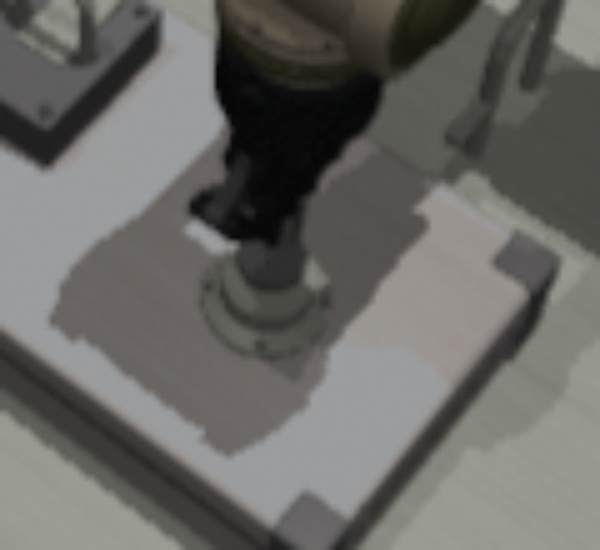

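Run:
```python
import cv2
a=cv2.imread('pics/w3.png')[150:300,220:350];b=cv2.imread('pics/w4.png')[165:315,220:350]
cv2.imwrite('pics/cmp.png',cv2.resize(cv2.hconcat([a,b]),None,fx=3,fy=3,interpolation=cv2.INTER_CUBIC))
```

```text
(no output)
```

View pics/cmp.png

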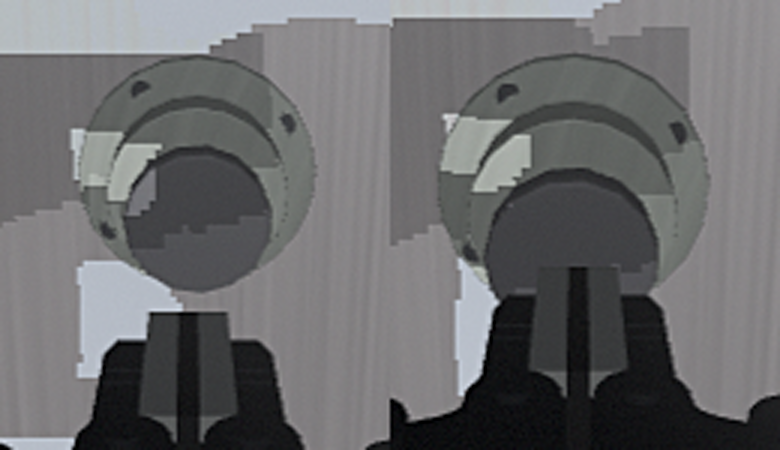

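Run:
```python
from h import *
s=env.observe(); p=shot('wrist','w5.png')
P=np.array(s['position']);R=np.array(s['tool_rot'])
print(s['position'],s['ft_force'],s['joint_efforts'])
for z in (-.011,0,.011):
  for y in (-.03,-.02,-.01,0): print(z,y,proj(p,P+R@np.array([0,y,z]),s).round(1))
```

```text
[0.54380394 0.11637977 0.11889876] [-0.04426206  0.929278    0.70084162] [-4.97581685e-03 -4.66725326e+01 -2.09105623e+01 -3.09107454e-04
 -2.78706575e-03 -5.86051058e-06]
-0.011 -0.03 [282.2 281.7]
-0.011 -0.02 [273.6 281.7]
-0.011 -0.01 [265.9 281.8]
-0.011 0 [259.  281.8]
0 -0.03 [264.1 281.7]
0 -0.02 [256.4 281.7]
0 -0.01 [249.5 281.8]
0 0 [243.3 281.8]
0.011 -0.03 [245.4 281.7]
0.011 -0.02 [238.6 281.7]
0.011 -0.01 [232.5 281.8]
0.011 0 [227.  281.8]
```

Run:
```python
from h import *
s=env.observe(); P=np.array(s['position'])
for n,rg,f in [('scene',(170,290,260,390),5),('top',(170,270,190,310),5)]:
    p=env.get_image(n); im=p['image'].copy()
    im=cv2.resize(im[rg[0]:rg[1],rg[2]:rg[3]],None,fx=f,fy=f,interpolation=cv2.INTER_CUBIC)
    im=np.clip(im.astype(float)*1.5,0,255).astype(np.uint8)
    for h,c in [(0,(255,0,0)),(.0113,(0,255,0)),(.019,(255,255,0)),(.04,(0,255,255))]:
        r=proj(p,P+[0,0,h]); cv2.circle(im,(int((r[1]-rg[2]+.5)*f),int((r[0]-rg[0]+.5)*f)),4,c,1)
    cv2.imwrite(f'pics/{n}6.png',im[:,:,::-1])
```

```text
(no output)
```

View pics/scene6.png

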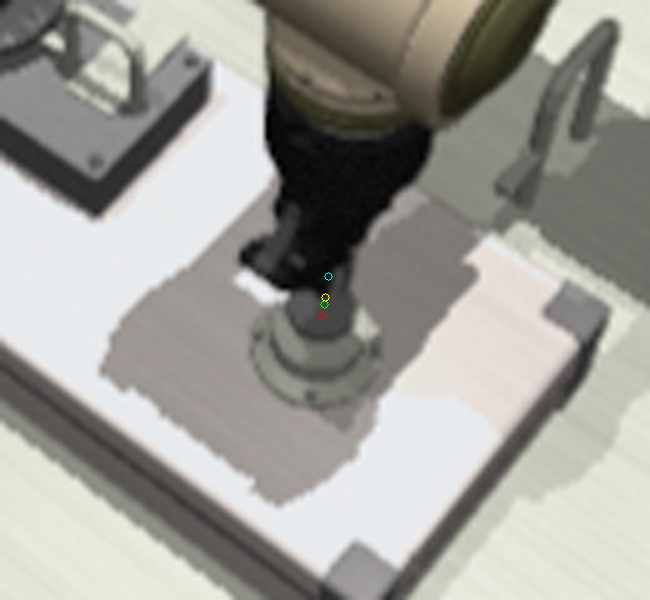

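View pics/top6.png

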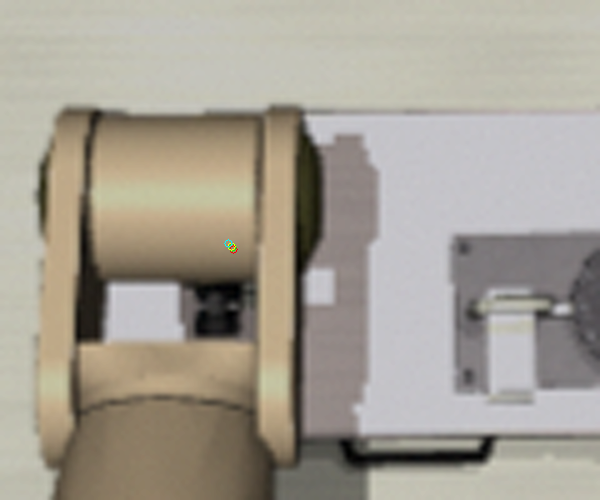

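The tips look higher than the reported TCP and there's no force yet. I'll keep going down in small steps, watching the force.

Call:
{"method": "carry_out", "body": {"plan": [[[0, 0.003, 0], [0, 0, 0], 0.0], [[0, 0.0, 0], [0, 0, 0], 0.0]]}}

```text
time_s: 6.58
position: [0.5436, 0.1163, 0.1155]
tool_rot: [[1.0, -0.001, -0.001], [0.001, 0.0, 1.0], [-0.001, -1.0, 0.0]]
ft_force: [-1.0, 0.9, -0.1]
grip_width: -0.0001
```

Call:
{"method": "carry_out", "body": {"plan": [[[0, 0.003, 0], [0, 0, 0], 0.0], [[0, 0.0, 0], [0, 0, 0], 0.0]]}}

```text
time_s: 6.82
position: [0.5436, 0.1163, 0.1126]
tool_rot: [[1.0, -0.0, -0.001], [0.001, 0.0, 1.0], [-0.0, -1.0, 0.0]]
ft_force: [0.4, -0.0, -0.2]
grip_width: -0.0
```

Run:
```python
from h import *
s=env.observe(); p=shot('wrist','w7.png')
cv2.imwrite('pics/w7z.png',cv2.resize(p['image'][150:330,200:370],None,fx=3.3,fy=3.3,interpolation=cv2.INTER_CUBIC)[:,:,::-1])
```

```text
(no output)
```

View pics/w7z.png

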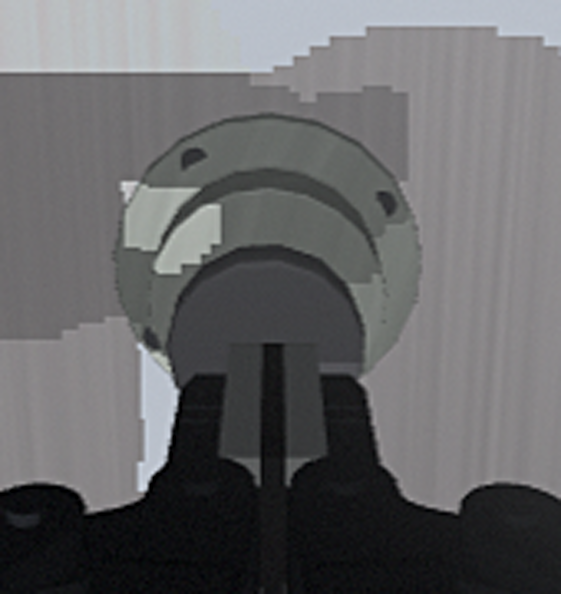

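Run:
```python
from h import *
s=env.observe(); p=env.get_image('wrist'); print(s['position'],s['ft_force'],s['wrist_torque'],s['joint_efforts'])
for nm,zt in [('w3',.15475),('w4',.1187),('w7',s['position'][2])]:
    s2=dict(s); s2['position']=np.array([.5437 if nm!='w3' else .5402,.1163 if nm!='w3' else .1108,zt])
    print(nm,'headfar',[proj(p,(.5437,.1165+.018,z),s2).round(1)[0] for z in (.13,.124,.118)],'width',[(proj(p,(.5437+.018,.1165,z),s2)-proj(p,(.5437-.018,.1165,z),s2)).round(1)[1] for z in (.13,.124,.118)],'footfar',[proj(p,(.5437,.1165+.034,z),s2).round(1)[0] for z in (.08,.09)])
```

```text
[0.54370223 0.11634627 0.11265222] [ 0.43333669 -0.50551627 -1.04114642] [0.01024916 0.05157613 0.00604626] [-2.69422264e-03 -4.67568970e+01 -2.06627154e+01 -2.71836907e-04
 -1.10566698e-02 -1.75411910e-04]
w3 headfar [np.float64(198.2), np.float64(196.3), np.float64(194.4)] width [np.float64(50.4), np.float64(49.1), np.float64(47.8)] footfar [np.float64(165.8), np.float64(167.4)]
w4 headfar [np.float64(221.7), np.float64(218.6), np.float64(215.8)] width [np.float64(59.6), np.float64(57.7), np.float64(56.0)] footfar [np.float64(179.8), np.float64(182.3)]
w7 headfar [np.float64(225.0), np.float64(221.7), np.float64(218.7)] width [np.float64(61.5), np.float64(59.6), np.float64(57.8)] footfar [np.float64(181.3), np.float64(183.9)]
```

Call:
{"method": "carry_out", "body": {"plan": [[[0, 0.003, 0], [0, 0, 0], 0.0], [[0, 0.0, 0], [0, 0, 0], 0.0]]}}

```text
time_s: 7.18
position: [0.5436, 0.1163, 0.1096]
tool_rot: [[1.0, -0.001, -0.001], [0.001, 0.0, 1.0], [-0.001, -1.0, 0.0]]
ft_force: [0.6, 0.2, 0.2]
grip_width: -0.0002
```

Call:
{"method": "carry_out", "body": {"plan": [[[0, 0.003, 0], [0, 0, 0], 0.0], [[0, 0.0, 0], [0, 0, 0], 0.0]]}}

```text
time_s: 7.42
position: [0.5436, 0.1163, 0.1066]
tool_rot: [[1.0, -0.001, -0.001], [0.001, -0.0, 1.0], [-0.001, -1.0, -0.0]]
ft_force: [0.3, -0.3, 0.0]
grip_width: -0.0004
```

Call:
{"method": "carry_out", "body": {"plan": [[[0, 0.003, 0], [0, 0, 0], 0.0], [[0, 0.0, 0], [0, 0, 0], 0.0]]}}

```text
time_s: 7.68
position: [0.5436, 0.1163, 0.1036]
tool_rot: [[1.0, -0.0, -0.001], [0.001, 0.0, 1.0], [-0.0, -1.0, 0.0]]
ft_force: [-0.2, -0.5, -0.3]
grip_width: -0.0
```

Run:
```python
from h import *
s=env.observe(); p=shot('wrist','w8.png')
cv2.imwrite('pics/w8z.png',cv2.resize(p['image'][150:330,200:370],None,fx=3.3,fy=3.3,interpolation=cv2.INTER_CUBIC)[:,:,::-1])
p=env.get_image('scene')
cv2.imwrite('pics/s8.png',np.clip(cv2.resize(p['image'][190:260,280:370],None,fx=8,fy=8,interpolation=cv2.INTER_CUBIC)[:,:,::-1].astype(float)*2,0,255).astype(np.uint8))
```

```text
(no output)
```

View pics/w8z.png

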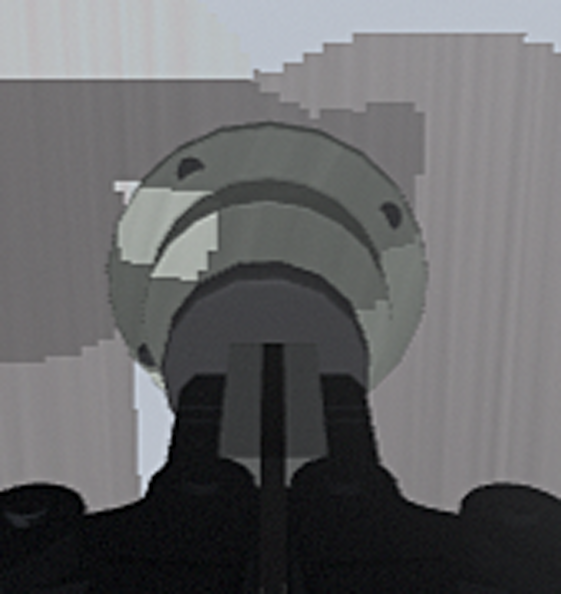

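View pics/s8.png

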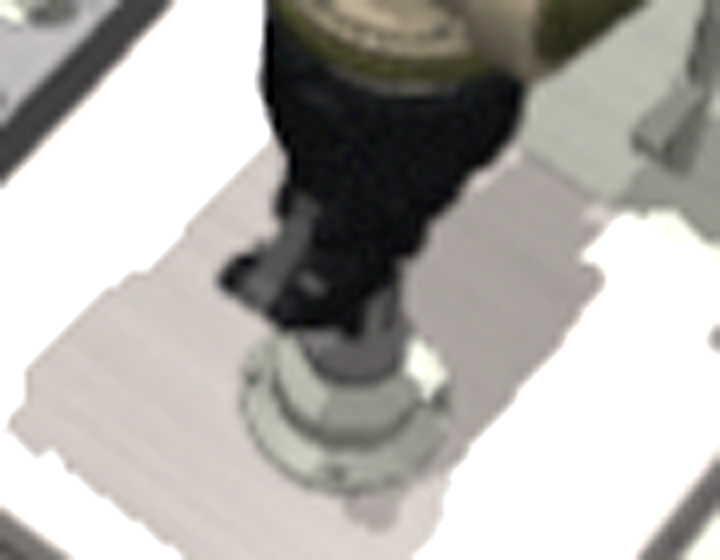

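The pictures agree with each other: the drawn fingertips end roughly 35 mm short of the reported TCP. I'll keep going down to contact and use that to calibrate the offset.

Call:
{"method": "carry_out", "body": {"plan": [[[0, 0.003, 0], [0, 0, 0], 0.0], [[0, 0.0, 0], [0, 0, 0], 0.0]]}}

```text
time_s: 8.02
position: [0.5436, 0.1163, 0.1006]
tool_rot: [[1.0, -0.0, -0.001], [0.001, -0.0, 1.0], [-0.0, -1.0, -0.0]]
ft_force: [-1.1, -0.2, -0.3]
grip_width: 0.0003
```

Call:
{"method": "carry_out", "body": {"plan": [[[0, 0.003, 0], [0, 0, 0], 0.0], [[0, 0.0, 0], [0, 0, 0], 0.0]]}}

```text
time_s: 8.28
position: [0.5436, 0.1163, 0.0976]
tool_rot: [[1.0, -0.001, -0.001], [0.001, -0.0, 1.0], [-0.001, -1.0, -0.0]]
ft_force: [-0.1, 0.4, 0.2]
grip_width: -0.0003
```

Call:
{"method": "carry_out", "body": {"plan": [[[0, 0.002, 0], [0, 0, 0], 0.0], [[0, 0.0, 0], [0, 0, 0], 0.0]]}}

```text
time_s: 8.52
position: [0.5437, 0.1163, 0.0957]
tool_rot: [[1.0, -0.0, -0.001], [0.001, -0.0, 1.0], [-0.0, -1.0, -0.0]]
ft_force: [0.9, 0.1, 0.2]
grip_width: 0.0003
```

Call:
{"method": "carry_out", "body": {"plan": [[[0, 0.002, 0], [0, 0, 0], 0.0], [[0, 0.0, 0], [0, 0, 0], 0.0]]}}

```text
time_s: 8.78
position: [0.5439, 0.1163, 0.094]
tool_rot: [[1.0, 0.0, -0.001], [0.001, 0.0, 1.0], [0.0, -1.0, 0.0]]
ft_force: [0.9, -0.8, 3.4]
grip_width: -0.0004
```

Call:
{"method": "carry_out", "body": {"plan": [[[0, 0.002, 0], [0, 0, 0], 0.0], [[0, 0.0, 0], [0, 0, 0], 0.0]]}}

```text
time_s: 9.02
position: [0.5439, 0.1163, 0.0919]
tool_rot: [[1.0, 0.0, -0.001], [0.001, 0.0, 1.0], [0.0, -1.0, 0.0]]
ft_force: [-0.1, -0.1, 3.2]
grip_width: 0.0001
```

Run:
```python
from h import *
s=env.observe(); p=shot('wrist','w9.png')
cv2.imwrite('pics/w9z.png',cv2.resize(p['image'][150:330,200:370],None,fx=3.3,fy=3.3,interpolation=cv2.INTER_CUBIC)[:,:,::-1])
p=env.get_image('scene')
cv2.imwrite('pics/s9.png',np.clip(cv2.resize(p['image'][190:260,280:370],None,fx=8,fy=8,interpolation=cv2.INTER_CUBIC)[:,:,::-1].astype(float)*2,0,255).astype(np.uint8))
```

```text
(no output)
```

View pics/w9z.png

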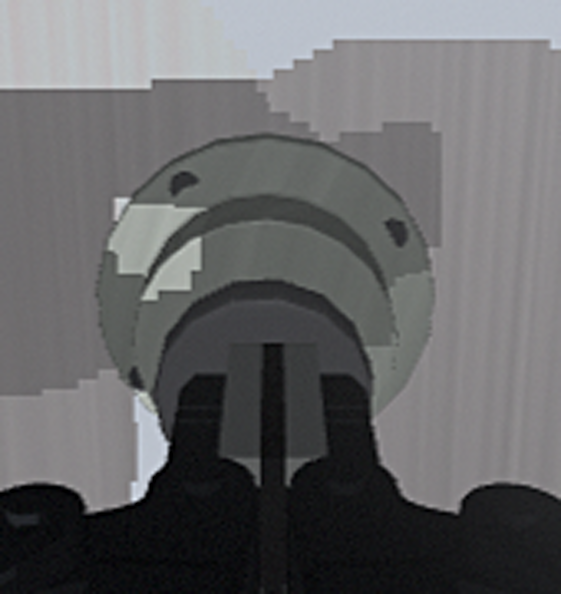

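View pics/s9.png

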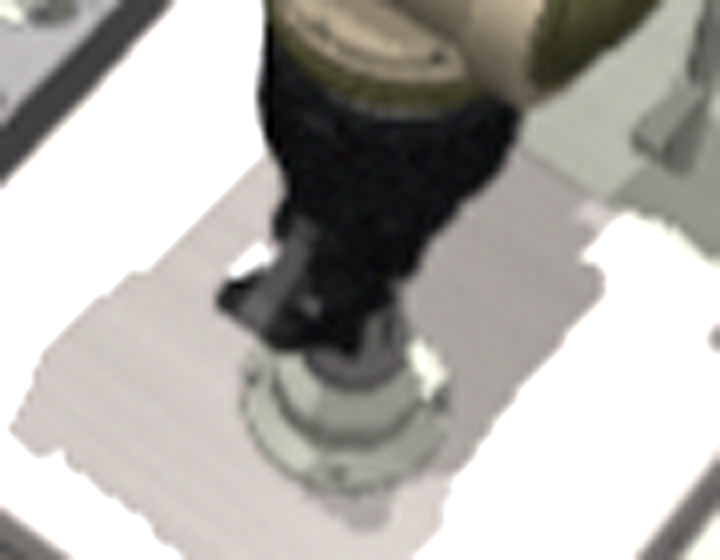

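Contact came at TCP z≈0.0945 (3.3 N against the spring), so the real tip sits about 35 mm behind the reported TCP. Now the full stroke.

Call:
{"method": "carry_out", "body": {"plan": [[[0, 0.004, 0], [0, 0, 0], 0.0], [[0, 0.003, 0], [0, 0, 0], 0.0], [[0, 0.002, 0], [0, 0, 0], 0.0], [[0, 0.001, 0], [0, 0, 0], 0.0], [[0, 0, 0], [0, 0, 0], 0.0]]}}

```text
time_s: 9.75
position: [0.544, 0.1163, 0.0825]
tool_rot: [[1.0, 0.001, -0.001], [0.001, -0.0, 1.0], [0.001, -1.0, -0.0]]
ft_force: [-1.9, 0.0, 10.5]
grip_width: -0.0
```

Call:
{"method": "carry_out", "body": {"plan": [[[0, 0.001, 0], [0, 0, 0], 0.0], [[0, 0, 0], [0, 0, 0], 0.0], [[0, 0, 0], [0, 0, 0], 0.0], [[0, 0, 0], [0, 0, 0], 0.0], [[0, 0, 0], [0, 0, 0], 0.0], [[0, 0, 0], [0, 0, 0], 0.0], [[0, 0, 0], [0, 0, 0], 0.0], [[0, 0, 0], [0, 0, 0], 0.0]]}}

```text
time_s: 10.75
position: [0.5441, 0.1164, 0.0824]
tool_rot: [[1.0, 0.002, -0.002], [0.002, -0.0, 1.0], [0.002, -1.0, -0.0]]
ft_force: [-5.1, 0.5, 18.5]
grip_width: -0.0002
```

At the stop: 18.5 N against the spring's 9 N, held for over a second. Retracting and moving above the dial.

Call:
{"method": "carry_out", "body": {"plan": [[[0, -0.04, 0], [0, 0, 0], 0.0], [[0, -0.055, 0], [0, 0, 0], 0.0], [[0, -0.055, 0], [0, 0, 0], 0.0], [[-0.0073, 0, -0.0525], [0, 0, 0], 0.04], [[-0.0073, 0, -0.0525], [0, 0, 0], 0.04], [[-0.0073, 0, -0.0525], [0, 0, 0], 0.04], [[-0.0073, 0, -0.0525], [0, 0, 0], 0.04], [[-0.0073, 0, -0.0525], [0, 0, 0], 0.04]]}}

```text
time_s: 11.75
position: [0.507, -0.1478, 0.2301]
tool_rot: [[1.0, -0.001, -0.001], [0.001, 0.001, 1.0], [-0.001, -1.0, 0.001]]
ft_force: [0.7, 1.1, -0.2]
grip_width: 0.0397
```

Call:
{"method": "carry_out", "body": {"plan": [[[0, 0, 0], [0, -10.0, 0], 0.04], [[0, 0, 0], [0, -10.0, 0], 0.04], [[0, 0, 0], [0, -10.0, 0], 0.04], [[0, 0, 0], [0, -10.0, 0], 0.04], [[0, 0, 0], [0, -10.0, 0], 0.04], [[0, 0, 0], [0, -10.0, 0], 0.04], [[0, 0, 0], [0, -10.0, 0], 0.04], [[0, 0, 0], [0, -10.0, 0], 0.04]]}}

```text
time_s: 12.75
position: [0.5074, -0.1461, 0.23]
tool_rot: [[0.167, -0.001, -0.986], [0.986, 0.001, 0.167], [0.0, -1.0, 0.001]]
ft_force: [-0.8, 0.7, -0.1]
grip_width: 0.0402
```

Call:
{"method": "carry_out", "body": {"plan": [[[0, 0, 0], [0, -10.0, 0], 0.04], [[0, 0, 0], [0, -10.0, 0], 0.04], [[0, 0, 0], [0, -10.0, 0], 0.04], [[0, 0, 0], [0, -10.0, 0], 0.04], [[0, 0, 0], [0, 0, 0], 0.04], [[0, 0, 0], [0, 0, 0], 0.04]]}}

```text
time_s: 13.5
position: [0.5076, -0.1462, 0.2305]
tool_rot: [[-0.498, -0.001, -0.867], [0.867, 0.0, -0.498], [0.001, -1.0, 0.0]]
ft_force: [0.2, -0.4, -0.6]
grip_width: 0.0401
```

Run:
```python
from h import *
s=env.observe(); p=shot('wrist','w10.png'); print(s['time_s'],s['position'],s['q'].round(1),np.array(s['tool_rot']).round(3))
print(proj(p,(.5075,-.146,.182),s),proj(p,s['position'],s))
np.savez('w10',im=p['image'])
p=env.get_image('scene'); cv2.imwrite('pics/s10.png',np.clip(cv2.resize(p['image'][130:270,180:370],None,fx=4,fy=4,interpolation=cv2.INTER_CUBIC)[:,:,::-1].astype(float)*1.5,0,255).astype(np.uint8))
```

```text
13.5 [ 0.50755177 -0.14615921  0.23046318] [ -28.9   18.3   73.9    0.    87.8 -148.8] [[-0.498 -0.001 -0.867]
 [ 0.867  0.    -0.498]
 [ 0.001 -1.     0.   ]]
[220.49255697 282.79671065] [243.48359548 282.78252259]
```

View pics/w10.png

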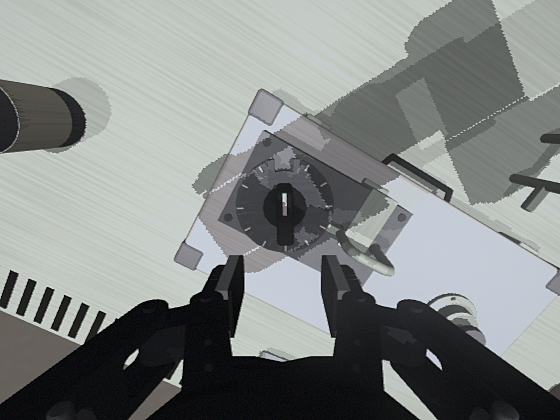

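View pics/s10.png

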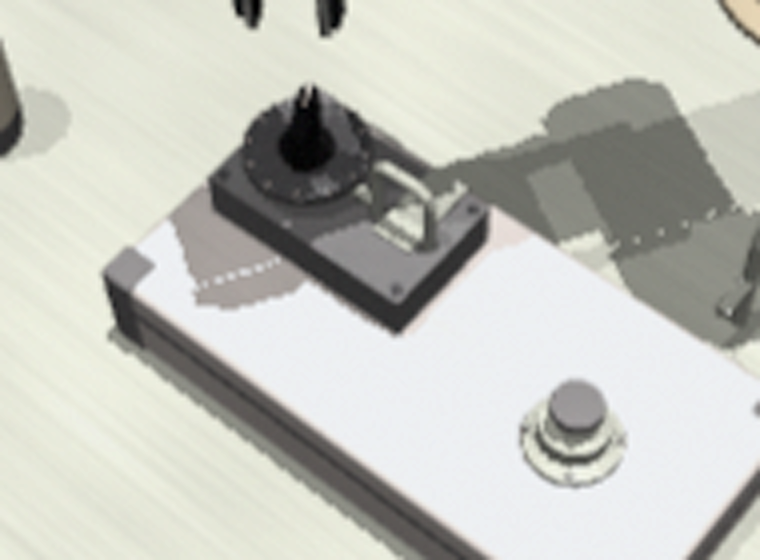

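The bar is aligned with the tool z axis: a vertical bar at column 285, white line at its upper end, and the dial at its fourth click. Descending around it.

Call:
{"method": "carry_out", "body": {"plan": [[[0.001, 0.03, 0], [0, 0, 0], 0.034], [[0, 0.03, 0], [0, 0, 0], 0.034], [[0, 0.025, 0], [0, 0, 0], 0.034], [[0, 0.015, 0], [0, 0, 0], 0.034], [[0, 0.01, 0], [0, 0, 0], 0.034], [[0, 0.006, 0], [0, 0, 0], 0.034], [[0, 0, 0], [0, 0, 0], 0.034]]}}

```text
time_s: 14.48
position: [0.5072, -0.1454, 0.1148]
tool_rot: [[-0.501, -0.0, -0.865], [0.865, 0.0, -0.501], [0.0, -1.0, 0.0]]
ft_force: [-0.8, 0.0, -0.2]
grip_width: 0.0339
```

Run:
```python
from h import *
s=env.observe(); p=shot('wrist','w11.png'); print(s['time_s'],s['position'],s['ft_force'])
```

```text
14.475 [ 0.50716933 -0.14536768  0.1148366 ] [-0.80919989  0.0496314  -0.24636303]
```

View pics/w11.png

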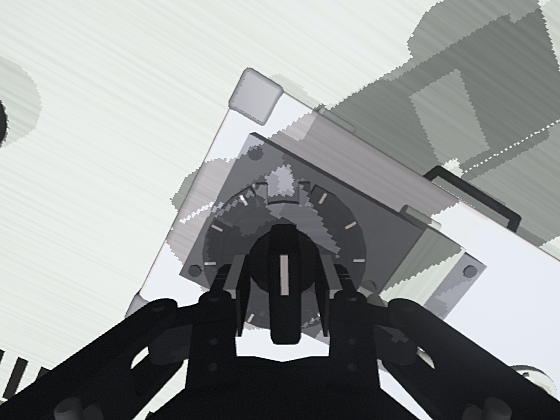

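The bar lies between the pads (column 285), with the notch at (285,182). Closing.

Call:
{"method": "carry_out", "body": {"plan": [[[0, 0, 0], [0, 0, 0], 0.008], [[0, 0, 0], [0, 0, 0], 0.008], [[0, 0, 0], [0, 0, 0], 0.008], [[0, 0, 0], [0, 0, 0], 0.008]], "force": 40}}

```text
time_s: 15.02
position: [0.5069, -0.1445, 0.1155]
tool_rot: [[-0.502, 0.0, -0.865], [0.865, 0.001, -0.502], [0.001, -1.0, -0.0]]
ft_force: [-1.7, 4.9, 4.9]
grip_width: 0.0136
```

Call:
{"method": "carry_out", "body": {"plan": [[[0, 0, 0], [0, 10, 0], 0.008], [[0, 0, 0], [0, 10, 0], 0.008], [[0, 0, 0], [0, 10, 0], 0.008], [[0, 0, 0], [0, 10, 0], 0.008], [[0, 0, 0], [0, 10, 0], 0.008], [[0, 0, 0], [0, 10, 0], 0.008]]}}

```text
time_s: 15.78
position: [0.5068, -0.1454, 0.1155]
tool_rot: [[0.504, -0.0, -0.864], [0.864, -0.001, 0.504], [-0.001, -1.0, -0.0]]
ft_force: [-2.8, 0.7, 4.1]
grip_width: 0.0136
```

Call:
{"method": "carry_out", "body": {"plan": [[[0, 0, 0], [0, 10, 0], 0.008], [[0, 0, 0], [0, 10, 0], 0.008], [[0, 0, 0], [0, 10, 0], 0.008], [[0, 0, 0], [0, 10, 0], 0.008], [[0, 0, 0], [0, 10, 0], 0.008], [[0, 0, 0], [0, 9, 0], 0.008], [[0, 0, 0], [0, 0, 0], 0.008], [[0, 0, 0], [0, 0, 0], 0.008]]}}

```text
time_s: 16.77
position: [0.506, -0.1458, 0.1155]
tool_rot: [[1.0, -0.002, -0.019], [0.019, -0.001, 1.0], [-0.002, -1.0, -0.001]]
ft_force: [-7.8, -2.5, 5.7]
grip_width: 0.0134
```

Run:
```python
from h import *
s=env.observe(); p=shot('wrist','w12.png'); print(s['time_s'],s['position'],s['ft_force'],s['wrist_torque'],s['q'].round(1))
```

```text
16.775 [ 0.5059793  -0.14578785  0.11548247] [-7.75152147 -2.46292953  5.71954301] [-0.28865529  1.28604676  0.01345508] [-28.9  23.8  85.5  -0.1  70.8 -29.9]
```

View pics/w12.png

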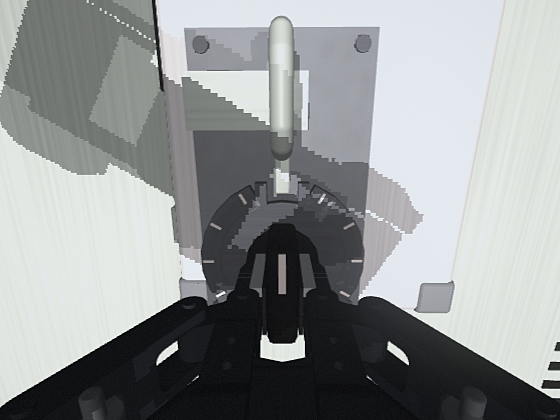

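The notch is now at (285,182), right over the bright tooth, with the bar pointing at the shackle. Releasing and lifting.

Call:
{"method": "carry_out", "body": {"plan": [[[0, 0, 0], [0, 0, 0], 0.034], [[0, 0, 0], [0, 0, 0], 0.034], [[0, 0, 0], [0, 0, 0], 0.034], [[0, -0.03, 0], [0, 0, 0], 0.034], [[0, -0.04, 0], [0, 0, 0], 0.034], [[0, -0.02, 0.02], [0, 0, 0], 0.034], [[0, 0, 0.02], [0, 0, 0], 0.034], [[0, 0, 0], [0, 0, 0], 0.034]]}}

```text
time_s: 17.82
position: [0.5059, -0.1039, 0.2039]
tool_rot: [[1.0, -0.001, -0.021], [0.021, 0.001, 1.0], [-0.001, -1.0, 0.001]]
ft_force: [0.0, -0.2, -0.9]
grip_width: 0.0341
```

Run:
```python
from h import *
s=env.observe(); p=shot('wrist','w13.png'); print(s['time_s'],s['position'],s['ft_force'])
print('proj bow',proj(p,(.5042,-.061,.1805),s),'dial',proj(p,(.506,-.1455,.182),s))
r=env.outline_of('shackle_bow',p); 
for x in r[:2]:
    m=x['mask']; ys,xs=np.where(m); print(x['conf'],x['pixel'],xs.min(),xs.max(),ys.min(),ys.max()); print(atz(p,x['pixel'],.18,s))
```

```text
17.825 [ 0.5059402  -0.10387319  0.203905  ] [ 0.00860604 -0.21339662 -0.85725895]
proj bow [170.97391444 280.63357095] dial [283.87289586 280.88672114]
0.87 [170.8, 280.3] 275 287 128 218
[ 0.50396991 -0.0609602   0.18      ]
```

View pics/w13.png

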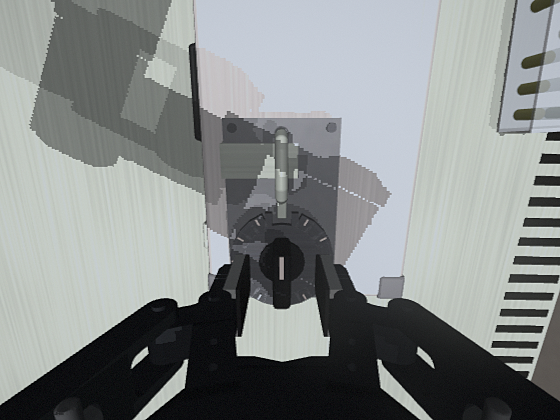

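Call:
{"method": "carry_out", "body": {"plan": [[[-0.001, 0, 0.022], [0, 0, 0], 0.034], [[0, 0, 0.021], [0, 0, 0], 0.034], [[0, 0.03, 0], [0, 0, 0], 0.034], [[0, 0.025, 0], [0, 0, 0], 0.034], [[0, 0.015, 0], [0, 0, 0], 0.034], [[0, 0.011, 0], [0, 0, 0], 0.034], [[0, 0, 0], [0, 0, 0], 0.034]]}}

```text
time_s: 18.8
position: [0.5042, -0.0625, 0.123]
tool_rot: [[1.0, -0.002, -0.018], [0.018, 0.001, 1.0], [-0.002, -1.0, 0.001]]
ft_force: [0.5, 0.2, -0.2]
grip_width: 0.0339
```

Run:
```python
from h import *
s=env.observe(); p=shot('wrist','w14.png'); print(s['time_s'],s['position'],s['ft_force'])
```

```text
18.8 [ 0.50423062 -0.06254771  0.12301976] [ 0.49063268  0.1779575  -0.20270779]
```

View pics/w14.png

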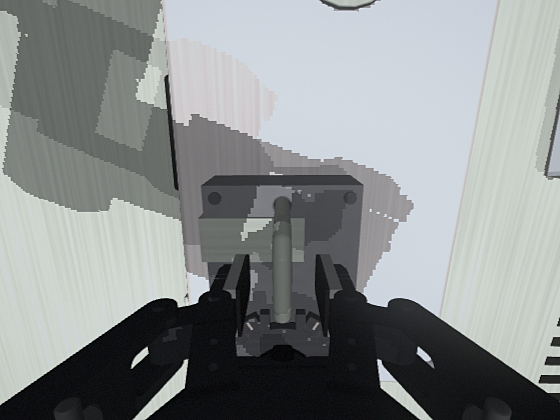

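The bow lies between the pads (column 283). Closing with a 2 mm nudge forward.

Call:
{"method": "carry_out", "body": {"plan": [[[0, 0, 0.003], [0, 0, 0], 0.034], [[0, 0, 0], [0, 0, 0], 0.003], [[0, 0, 0], [0, 0, 0], 0.003], [[0, 0, 0], [0, 0, 0], 0.003], [[0, 0, 0], [0, 0, 0], 0.003], [[0, 0, 0], [0, 0, 0], 0.003]], "force": 60}}

```text
time_s: 19.6
position: [0.5048, -0.0594, 0.1243]
tool_rot: [[1.0, 0.001, -0.019], [0.019, -0.0, 1.0], [0.001, -1.0, -0.0]]
ft_force: [-0.3, 0.9, 5.9]
grip_width: 0.007
```

Call:
{"method": "carry_out", "body": {"plan": [[[0, -0.003, 0], [0, 0, 0], 0.003], [[0, -0.003, 0], [0, 0, 0], 0.003], [[0, -0.003, 0], [0, 0, 0], 0.003], [[0, 0, 0], [0, 0, 0], 0.003]]}}

```text
time_s: 20.1
position: [0.5046, -0.0594, 0.133]
tool_rot: [[1.0, 0.0, -0.019], [0.019, -0.0, 1.0], [0.0, -1.0, -0.0]]
ft_force: [0.1, -0.6, -1.4]
grip_width: 0.0066
```

Run:
```python
from h import *
s=env.observe(); p=shot('wrist','w15.png'); print(s['time_s'],s['position'],s['ft_force'],s['grip_width'])
p=env.get_image('scene'); cv2.imwrite('pics/s15.png',np.clip(cv2.resize(p['image'][130:230,200:340],None,fx=5,fy=5,interpolation=cv2.INTER_CUBIC)[:,:,::-1].astype(float)*1.5,0,255).astype(np.uint8))
```

```text
20.1 [ 0.50457154 -0.05943267  0.13297085] [ 0.10679367 -0.5791732  -1.36273866] 0.006612870093393923
```

View pics/w15.png

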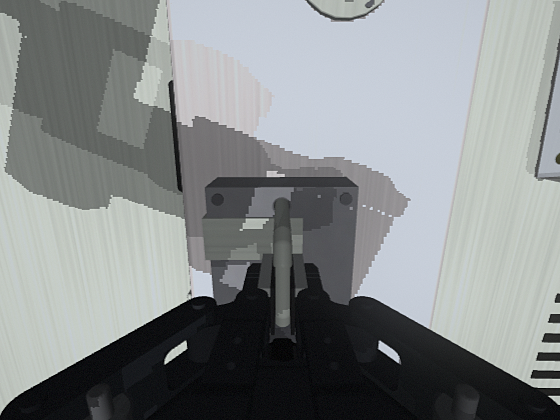

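View pics/s15.png

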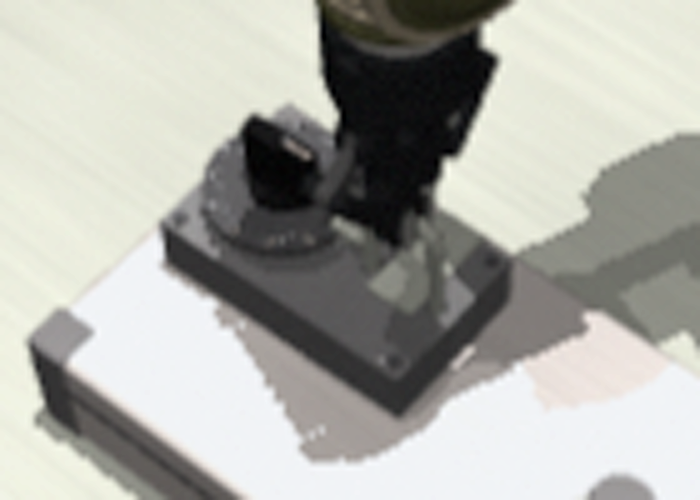

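The shackle rises with the gripper and is not blocked. Pulling straight up.

Call:
{"method": "carry_out", "body": {"plan": [[[0, -0.008, 0], [0, 0, 0], 0.003], [[0, -0.012, 0], [0, 0, 0], 0.003], [[0, -0.015, 0], [0, 0, 0], 0.003], [[0, -0.015, 0], [0, 0, 0], 0.003], [[0, 0, 0], [0, 0, 0], 0.003]]}}

```text
time_s: 20.82
position: [0.5051, -0.0596, 0.1843]
tool_rot: [[1.0, 0.003, -0.019], [0.019, -0.001, 1.0], [0.003, -1.0, -0.001]]
ft_force: [0.2, -0.4, -1.9]
grip_width: 0.0073
```

Run:
```python
from h import *
s=env.observe(); p=shot('wrist','w16.png'); print(s['time_s'],s['position'],s['ft_force'],s['grip_width'])
```

```text
20.825 [ 0.5051204  -0.05957366  0.18431673] [ 0.18068794 -0.37378073 -1.85671463] 0.007295924194038613
```

View pics/w16.png

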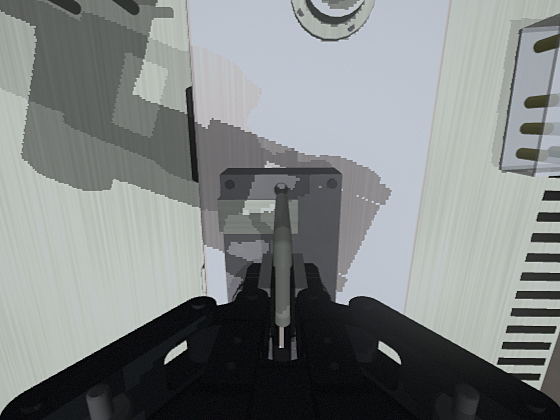

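The shackle is held and its legs are clear of the holes. Raising to about 10 cm of air.

Call:
{"method": "carry_out", "body": {"plan": [[[0, -0.015, 0], [0, 0, 0], 0.003], [[0, -0.02, 0], [0, 0, 0], 0.003], [[0, -0.017, 0], [0, 0, 0], 0.003], [[0, -0.01, 0], [0, 0, 0], 0.003], [[0, 0, 0], [0, 0, 0], 0.003], [[0, 0, 0], [0, 0, 0], 0.003], [[0, 0, 0], [0, 0, 0], 0.003]]}}

```text
time_s: 21.75
position: [0.5043, -0.0593, 0.2442]
tool_rot: [[1.0, -0.001, -0.019], [0.019, 0.0, 1.0], [-0.001, -1.0, 0.0]]
ft_force: [0.8, -0.6, -2.0]
grip_width: 0.0068
```

Run:
```python
from h import *
s=env.observe(); p=shot('wrist','w17.png'); print(s['time_s'],s['position'],s['ft_force'],s['grip_width'],s['qvel'].round(2))
p=shot('scene','s17.png'); cv2.imwrite('pics/s17.png',np.clip(cv2.resize(p['image'][100:260,190:370],None,fx=4,fy=4,interpolation=cv2.INTER_CUBIC)[:,:,::-1].astype(float)*1.5,0,255).astype(np.uint8))
```

```text
21.75 [ 0.50426888 -0.05932121  0.24415924] [ 0.80920095 -0.6273554  -1.95287084] 0.006809265139336979 [ 0.01 -0.06 -0.28  0.05  0.05 -0.01]
```

View pics/w17.png

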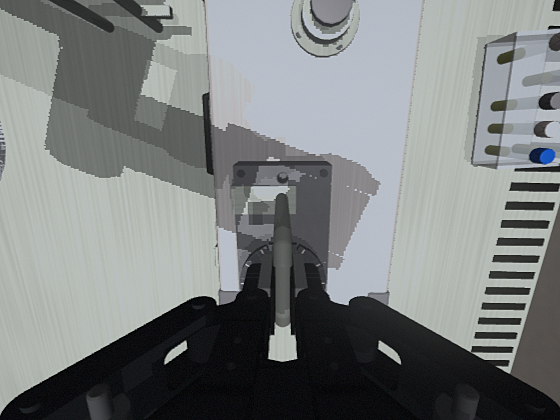

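View pics/s17.png

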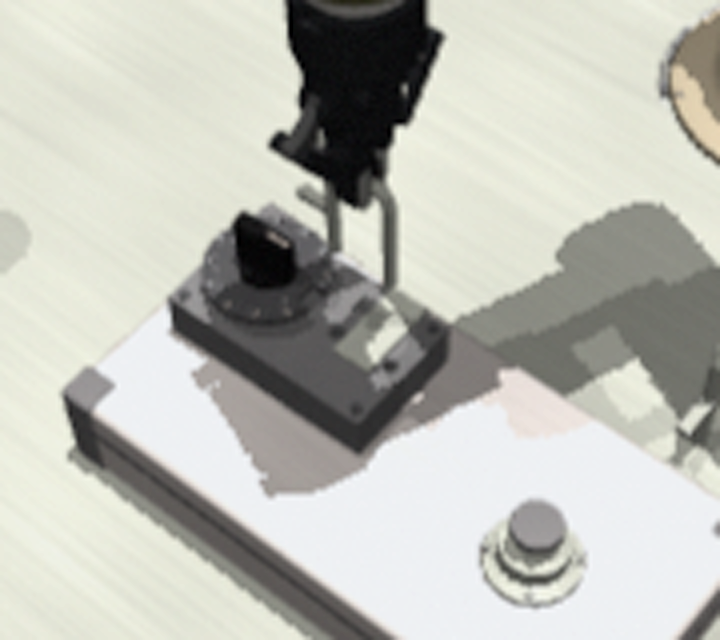

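Run:
```python
from h import *
print(env.close_job()); s=env.observe(); print(s['time_s'],s['position'],s['grip_width'],s['ft_force'])
```

```text
the job is handed in; nothing more can be done
None
the job is handed in; nothing more can be done
```

The lock is open and the job is handed in. The arm is still holding the shackle up by its bow, legs down. There was no verdict to read back, so this rests on my own checks.

- **Vent:** I pressed the plunger to its stop, where the force reached 18.5 N against the spring's 9 N. I held it for about a second and let it come back up, and the last pictures show it up.
- **Dial:** I turned it 119° clockwise from its fourth click to 0. The wrist pictures show the notch over the tooth, both before and after I let go.
- **Shackle:** It came straight up without binding, lifted about 120 mm. That puts the leg ends about 9 cm above the lock, slightly under the 10 cm aimed for but above the required 60 mm. Just before hand-in (21.75 s on the clock) the load on the wrist was about 2 N, which fits the shackle's weight, and the arm was still.

**Disagreements:**
- **Fingertips:** They sit about 35 mm behind the reported TCP, not at it. I found this when the plunger made contact lower than expected, and corrected the later grips for it.
- **Jaw opening:** It read about 7 mm on the 9 mm bow. The grip did not slip.

**Other things on the bench:** I did not touch the rack, canister or pot, or the larger look-alike shackle.

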